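# Take the pellet die apart and put it away

## Task

Take the steel pellet die apart and put its four parts away in the wooden blocks of the tray: plunger, guide ring, body and base, each right way up as it stands now and fully home in the one well that is cut to its size. Leave the white bottle and the glass vial beside the die where they stand.

Things in the scene. Friction and masses are not known exactly. Their poses are not given: they have to be found in the camera images.
- plunger: steel plunger, top of the stack: knurled head 26 mm in diameter and 22 mm high on a plain shank 12 mm in diameter and 45 mm long that hangs down through the guide ring into the body; 0.13 kg. Origin: centre of the shank's lower end; z up along the axis; the head runs from z = 45 to 67 mm. Draw it straight up at least 50 mm to free it.
- guide_ring: knurled steel ring, second in the stack: 38 mm in diameter, 18 mm high, central hole 16 mm; a recess 5 mm deep in its underside fits over a 4 mm collar on the body's top; 0.11 kg. Origin: centre of its underside; z up.
- die_body: plain steel cylinder, third in the stack: 48 mm in diameter, 40 mm high, with a collar 28 mm in diameter and 4 mm high on top; bore 22 mm right through, which fits over the base's 8 mm high spigot; 0.46 kg. Origin: centre of its underside; z up.
- die_base: steel disc at the bottom of the stack, standing on the work surface: 60 mm in diameter, 22 mm high, with a spigot 18 mm in diameter and 8 mm high on top; 0.48 kg. Origin: centre of its underside; z up. Steel forceps 8 mm high lie 88 mm to its +y (left); a fixed row of books up to 280 mm high stands behind it, from x = 0.53 m on, y = -0.22 to -0.48 m: pass in front of them.
- plunger_well (a point): well for the plunger, a round hole 19 mm in diameter and 46 mm deep (the head comes to rest on the block's top, the shank's end 1 mm off the floor) in a fixed beech block 88 x 88 x 48 mm. Four such blocks stand two by two, 92 mm apart, in a low aluminium tray (rim 29 mm below their tops); which is in which corner varies. Point: centre of the well's floor, z up; block top 46 mm above it.
- ring_well (a point): well for the guide ring, a round recess 47 mm in diameter and 6 mm deep (12 mm of the ring stay proud) in a fixed beech block 88 x 88 x 48 mm. Four such blocks stand two by two, 92 mm apart, in a low aluminium tray (rim 29 mm below their tops); which is in which corner varies. Point: centre of the well's floor, z up; block top 6 mm above it.
- body_well (a point): well for the die body, a round recess 58 mm in diameter and 16 mm deep (24 mm of the cylinder and its collar stay proud) in a fixed beech block 88 x 88 x 48 mm. Four such blocks stand two by two, 92 mm apart, in a low aluminium tray (rim 29 mm below their tops); which is in which corner varies. Point: centre of the well's floor, z up; block top 16 mm above it.
- base_well (a point): well for the die base, a round recess 70 mm in diameter and 7 mm deep (15 mm of the disc and its spigot stay proud) in a fixed beech block 88 x 88 x 48 mm. Four such blocks stand two by two, 92 mm apart, in a low aluminium tray (rim 29 mm below their tops); which is in which corner varies. Point: centre of the well's floor, z up; block top 7 mm above it.
- powder_bottle: bystander: white screw-cap plastic bottle, 45 mm in diameter, 90 mm high, loose, about 110 mm from the stack's axis on its -y (right) side. Origin: centre of its underside; z up.
- sample_vial: bystander: capped glass vial, 27 mm in diameter, 61 mm high, loose, about 105 mm from the stack's axis on its -y (right) side, nearer the robot than the bottle. Origin: centre of its underside; z up.
Mind the look-alikes: they are no part of the job. What is shaped like the die_body but yellow is not meant.

How it is judged:
By the outcome, as a careful person would: the job done as asked, in the order asked, and still so for the second after the job is handed in, with the robot touching nothing.
It also fails if it takes over 112 s, if anything falls off the work surface, if the arm or the gripper's body presses on something with over 40 N, if the wrist force passes 120 N, or if a joint passes its speed limit or range.

## Robot

A 7-joint arm with a two-finger parallel gripper is mounted at the origin on a cart in front of the work surface, level with it; the furniture and walls round the work are solid. World frame = base frame: x ahead of the robot, y to its left, z up, the work surface at z = 0. Lengths are in m, angles in rad, forces in N, time in s.
With the tool pointing down it reaches from about 0.425 to 0.875 m from the base axis. Payload 4.7 kg.
Tool frame: the origin (TCP) lies between the finger pads; the fingertips stand 14 mm ahead of it and the grasp point (between the pads) lies 5 mm behind it (ctrl.tip_reach is the distance from the TCP to the fingertips, in m); z points along the fingers, y is the line along which they close (so a half turn about z gives the same grasp; the last joint's range is limited). The gripper opens to 87 mm and grips with 3 to 60 N. Pads are 19 mm wide; open, the fingers measure 117 mm over their backs; the gripper's body (75 mm by 190 mm) begins 51 mm behind the grasp point.
Start: joints at [-1.287, 0.321, -0.07, 1.45, 0.023, 1.371, -0.057], TCP at [0.173, 0.627, 0.199] pointing down, gripper open.
Joint ranges: [-2.86, 2.86], [-0.3, 2.09], [-1.38, 1.24], [0.06, 2.45], [-1.56, 4.7], [0.09, 2.05], [-2.69, 2.69]. Speed limits (rad/s): [2.57, 2.57, 3.14, 3.14, 3.14, 3.14, 3.14].

## Interface

Orientations are given as [roll, pitch, yaw] about the fixed x, y, z axes, in that order (R = Rz(yaw) Ry(pitch) Rx(roll)).
In Python, from cell import ctrl, cams gives the robot as it stands.
- The arm moves only by the shell command python3 -m crank 'ROWS' [FORCE]. ROWS is text: rows parted by semicolons, each of 5 numbers parted by spaces: the gripper command: -1 is shut, 1 is fully open, values between are in proportion, then the shift along the world's x, y, z each as a share of 0.08 m, from -1 to 1, then the turn about the world's z as a share of 60 degrees, from -1 to 1. A call has 1 to 20 rows; each row is the pose to reach, as a shift and turn from the pose commanded when the call began; what a row does not reach only later rows make up. A row lasts 1/8 s, in which the tool goes at most 62.5 mm and 10.7 degrees, less where a joint would pass 70% of its speed; a pose out of reach is approached as far as the arm can. A call with a number of a shift or a turn outside -1 to 1 is refused whole. A call with a gripper value outside its range is refused whole. The fingers move at their own pace and stop on an object; FORCE is the grip in N (left out, the last holds). Time passes only in rows, so rows that repeat a pose let the fingers close. It gives the time, the measured TCP pose, the force, the opening and the grip force at its end, in the units of the state.
- ctrl.sense(): the state, without advancing time (a new reading comes with each control period).
- cams.get_image(name): name is "side" or "top"; returns the picture (384x512x3 uint8, red, green, blue); there is no depth.
- cams.camera_params(name): a dict with "K" (3x3 intrinsics, pixels), "rvec" (rotation vector, rad) and "tvec" (3), from world to camera coordinates, as OpenCV has them. Camera axes: x right, y down, z forward; pixel columns grow to the right and rows downward; lengths in m; the calibration is good to about 2 mm. A picture is of the moment at which its call begins. camera_params takes no time and is no camera call.
- ctrl.sign_off(): hands the job in; it is judged then, once.
The state is a dict: "t": time; "joints": joint angles; "qvel": joint speeds; "joint_torque": joint torques, N m; "eef_pos": TCP position; "orientation": TCP orientation; "contact_force": force on the tool from outside, world axes, zero at the start; "ft_torque": the same for the moment, N m; "grip_width": finger opening in m; "gripper_force": force on a finger pad.
Only numpy, scipy, OpenCV 4.12 (cv2) and the standard library are available. Lean on these libraries where they do the work, as an engineer would, in place of code of your own. Each camera call takes 0.05 s, during which the arm holds its last target. There are 200 camera calls.

## Working session

There is one attempt and no reset: what is moved stays moved. The work goes in short steps, Python scripts to look and compute and a shell command to move; the robot and the scene stay as the last step left them, time stands still between calls to the robot, and variables do not carry over. Pictures are saved under pics/ and viewed, at most 14 in all, crops included, and the job is handed in when it is done.

```bash
mkdir -p pics
cat > h.py <<'E'
import numpy as np, cv2
from cell import ctrl, cams
def snap(n,f,crop=None,s=1):
    im=cams.get_image(n)[:,:,::-1].copy(); cv2.imwrite('pics/raw_'+f,im)
    if crop: im=im[crop[1]:crop[3],crop[0]:crop[2]]
    cv2.imwrite('pics/'+f,cv2.resize(im,None,fx=s,fy=s,interpolation=cv2.INTER_CUBIC))
def ray(n,u,v):
    p=cams.camera_params(n);R,_=cv2.Rodrigues(np.array(p['rvec'],float));t=np.array(p['tvec'],float).ravel()
    d=R.T@np.linalg.inv(np.array(p['K']))@np.array([u,v,1.]);return -R.T@t,d
def atz(n,u,v,z):
    c,d=ray(n,u,v);return c+d*(z-c[2])/d[2]
def proj(n,P):
    p=cams.camera_params(n);q,_=cv2.projectPoints(np.array(P,float).reshape(-1,1,3),np.array(p['rvec'],float),np.array(p['tvec'],float),np.array(p['K'],float),None);return q.reshape(-1,2)
E
python3 - <<'E'
from h import *
snap('top','t0.png',None,1.5);snap('side','s0.png',None,1.5)
s=ctrl.sense();print(s)
for n in('top','side'):print(n,ray(n,256,192),cams.camera_params(n)['K'])
E
```

```text
{'t': 0.1, 'joints': array([-1.28688057,  0.32173413, -0.07007361,  1.45161217,  0.02263186,
        1.37082493, -0.05689769]), 'qvel': array([ 0.00173298, -0.00080971,  0.00103316, -0.00419513, -0.0013267 ,
       -0.00103474,  0.00172024]), 'joint_torque': array([-3.89736942e-04, -4.92570484e+01, -4.05877680e-01, -3.13398921e+01,
       -6.41640695e-02,  3.94871179e-02,  6.27074746e-05]), 'eef_pos': array([0.17317578, 0.62591016, 0.19785074]), 'orientation': array([-3.13980528e+00,  1.32741686e-04,  2.87180430e+00]), 'contact_force': array([ 0.07732878,  1.01242982, -0.1274234 ]), 'ft_torque': array([ 0.00683557, -0.0466066 ,  0.00704559]), 'gripper_force': 0.0, 'grip_width': 0.08643760613990566}
top (array([ 0.38206978, -0.07751437,  0.96038399]), array([ 0.15438389, -0.0216026 , -0.98778832])) [[358.73219403   0.         255.15010778]
 [  0.         358.73219403 193.65244146]
 [  0.           0.           1.        ]]
side (array([-0.01642587, -1.0130488 ,  0.97782221]), array([ 0.36051785,  0.66142812, -0.65773649])) [[482.78898386   0.         252.06771599]
 [  0.         482.78898386 190.38145017]
 [  0.           0.           1.        ]]
```

View pics/t0.png

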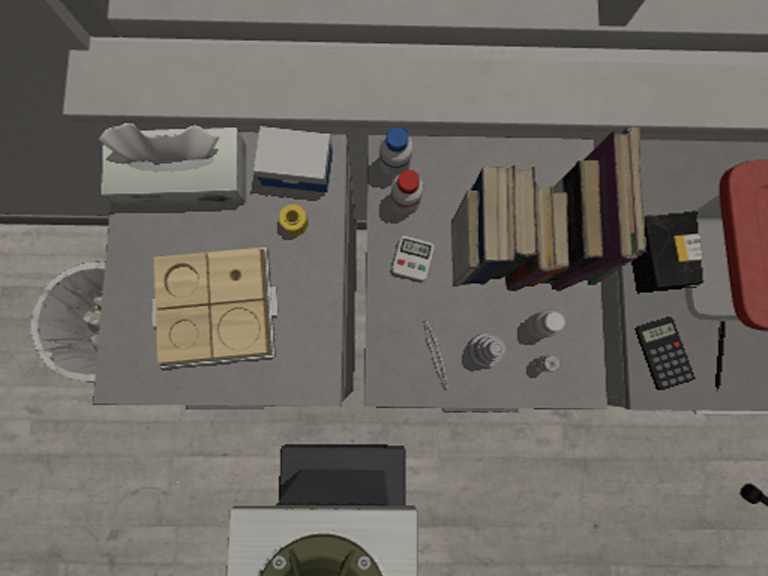

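View pics/s0.png

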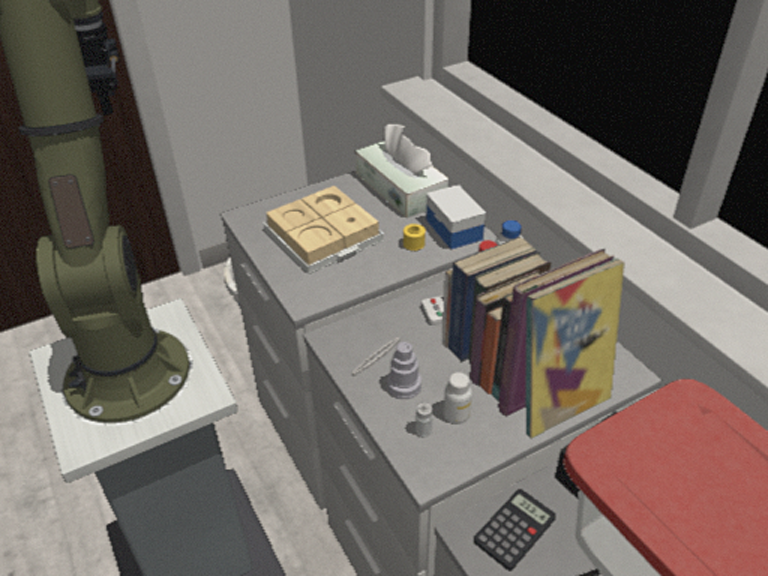

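The top view shows the die stack at about (487,350) of the 1.5x image. Bottle is at (548,322), vial at (545,364) and forceps at (435,355). The tray's wells are: body (184,280), plunger (236,275), ring (184,333), base (239,327). The only body look-alike is the yellow cylinder at (292,220). The grey stack matches the description and the yellow part is not meant. I'll enlarge the stack and tray to confirm.

Run:
```python
from h import *
t=cv2.imread('pics/raw_t0.png');s=cv2.imread('pics/raw_s0.png')
f=lambda im,x,y,w,h,k:cv2.resize(im[y:y+h,x:x+w],None,fx=k,fy=k,interpolation=cv2.INTER_CUBIC)
a=np.vstack([np.hstack([f(t,95,160,95,90,4),f(t,280,195,105,75,4)[:300].copy() if 0 else f(t,285,190,100,90,4)])])
b=np.hstack([f(s,170,115,95,70,4),f(s,230,215,100,70,4)])
w=max(a.shape[1],b.shape[1]);print(a.shape,b.shape)
cv2.imwrite('pics/c_top.png',a);cv2.imwrite('pics/c_side.png',b)
print(proj('top',[[.173,.627,.2],[0,0,0],[.5,0,0]]),proj('side',[[.173,.627,.2],[0,0,0]]))
```

```text
(360, 780, 3) (280, 780, 3)
[[-111.63460795  351.39566301]
 [ 214.125172    403.22334708]
 [ 219.28596247  203.3043144 ]] [[ 74.57563574  74.47080252]
 [ 85.49310789 249.29691086]]
```

View pics/c_top.png

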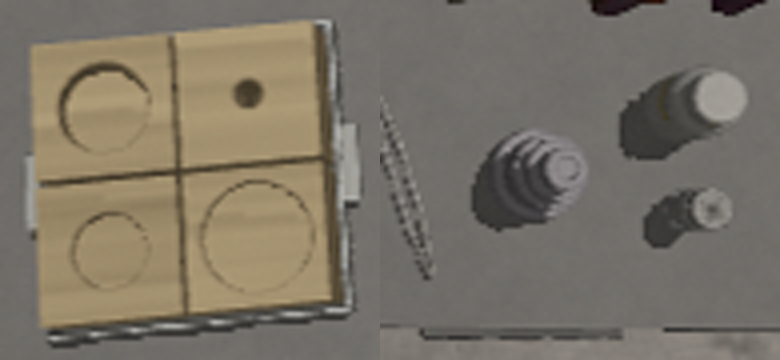

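View pics/c_side.png

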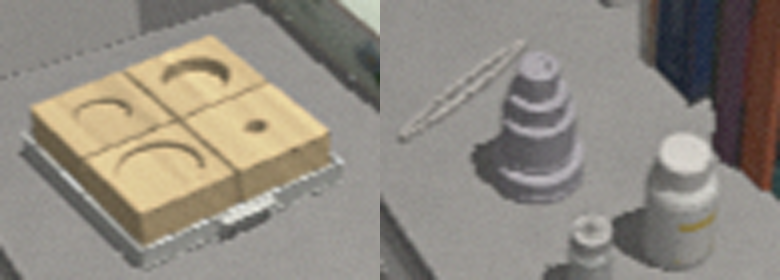

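The crop shows a grey metal stack with its head top at top-pixel (331.5,232.3) and side-pixel (270,231.8). The wells are clear: large one base, medium deep one body, shallow small one ring, tiny hole plunger. Next I triangulate.

```bash
cat >> h.py <<'E'
def tri(a,b):
    (c1,d1),(c2,d2)=ray('top',*a),ray('side',*b)
    A=np.c_[d1,-d2];x=np.linalg.lstsq(A,c2-c1,rcond=None)[0];p,q=c1+d1*x[0],c2+d2*x[1];return (p+q)/2,np.linalg.norm(p-q)
E
python3 - <<'E'
from h import *
np.set_printoptions(precision=4,suppress=True)
print('head',tri((331.5,232.25),(270,231.75)))
print('pw',tri((157,183.5),(234,146.5)))
print('center',tri((95+181/4,160+171/4),(170+164/4,115+115/4)))
H=22+40+18+1  # ring top
z=.022+.040+.018+.0
# plunger tops: rest of head on ring: 22+40+18(ring seats on body shoulder)+22
zt=.102
print('head@.102',atz('top',331.5,232.25,zt),atz('side',270,231.75,zt))
for zz in (.048,.05,.055,.06):
  print(zz,[atz('top',u,v,zz)[:2] for u,v in((121.25,186.75),(157,183.5),(122.75,222.75),(159.5,219.25))])
for u,v in((30,45),(315,22),(335,300),(40,327)):print(atz('top',95+u/4,160+v/4,.05)[:2])
b=np.array([(105,90),(70,0)])
print('bottle',atz('top',285+(720-380)/4,190+96/4,.09),'vial',atz('top',285+(712-380)/4,190+209/4,.061))
print('forceps',[atz('top',285+(u-380)/4,190+v/4,0.0) for u,v in((378,95),(428,275))])
print('books',[atz('top',u/1.5,v/1.5,0.0) for u,v in((454,284),(560,288))], 'front edge',[atz('top',u/1.5,v/1.5,0.0) for u,v in((368,404),(605,406),(366,140),(345,403))])
E
```

```text
head (array([ 0.4215, -0.279 ,  0.0975]), np.float64(6.500327204058961e-05))
pw (array([0.5431, 0.1573, 0.0477]), np.float64(0.0003659250270918192))
center (array([0.4859, 0.197 , 0.056 ]), np.float64(0.012927441063937766))
head@.102 [ 0.4213 -0.278   0.102 ] [ 0.4192 -0.2827  0.102 ]
0.048 [array([0.5335, 0.2477]), array([0.5432, 0.1571]), array([0.4415, 0.2378]), array([0.4515, 0.1461])]
0.05 [array([0.5331, 0.247 ]), array([0.5429, 0.1566]), array([0.4414, 0.2372]), array([0.4513, 0.1456])]
0.055 [array([0.5323, 0.2452]), array([0.542 , 0.1553]), array([0.441 , 0.2354]), array([0.4509, 0.1444])]
0.06 [array([0.5315, 0.2434]), array([0.5411, 0.154 ]), array([0.4407, 0.2337]), array([0.4505, 0.1432])]
[0.5728 0.2974]
[0.5907 0.116 ]
[0.4123 0.0955]
[0.3935 0.278 ]
bottle [ 0.4674 -0.3765  0.09  ] vial [ 0.3993 -0.3787  0.061 ]
forceps [array([ 0.474 , -0.1758,  0.    ]), array([ 0.3552, -0.2087,  0.    ])]
books [array([ 0.5413, -0.2254,  0.    ]), array([ 0.5366, -0.4188,  0.    ])] front edge [array([ 0.3265, -0.0726,  0.    ]), array([ 0.327 , -0.4906,  0.    ]), array([ 0.8139, -0.0617,  0.    ]), array([ 0.3278, -0.0324,  0.    ])]
```

```bash
python3 -m crank '1 0.75 -0.75 0 -0.15;1 1 -1 0 -0.3' 40 && python3 -m crank '1 0.75 -0.75 0 -0.15;1 1 -1 0 -0.19' && python3 -m crank '1 0.75 -0.75 0 0;1 1 -1 0 0' && python3 -m crank '1 0.75 -0.75 0 0;1 1 -1 0 0'
```

```text
t: 0.35
eef_pos: [0.2546, 0.5448, 0.1981]
orientation: [-3.141, 0.001, 2.553]
contact_force: [0.9, 0.5, 0.5]
grip_width: 0.0868
gripper_force: 0.0
t: 0.6
eef_pos: [0.3351, 0.4641, 0.1986]
orientation: [-3.141, 0.001, 2.355]
contact_force: [0.2, 0.9, -0.3]
grip_width: 0.0868
gripper_force: 0.0
t: 0.85
eef_pos: [0.4149, 0.3841, 0.1987]
orientation: [-3.141, 0.001, 2.357]
contact_force: [-0.2, 1.1, 0.1]
grip_width: 0.0868
gripper_force: 0.0
t: 1.1
eef_pos: [0.4948, 0.304, 0.1986]
orientation: [-3.141, 0.001, 2.357]
contact_force: [0.1, 0.6, 0.8]
grip_width: 0.0872
gripper_force: 0.0
```

```bash
for i in 1 2 3 4; do python3 -m crank '1 0 -0.5 0 0;1 0 -1 0 0' >/dev/null; done; python3 -m crank '1 -0.15 -0.5 0 0;1 -0.31 -1 0 0'>/dev/null; python3 -m crank '1 -0.15 -0.5 0 0;1 -0.31 -1 0 0'>/dev/null;  python3 -m crank '1 -0.15 -0.5 0 0;1 -0.31 -1 0 0;1 -0.31 -1 0 0'; python3 -m crank '1 0 -0.3 0 0;1 0 -0.3 -0.4 0;1 0 -0.3 -0.4 0;1 0 -0.3 -0.4 0'
python3 - <<'E'
from h import *
snap('top','t1.png',(270,170,400,280),3);snap('side','s1.png',(200,170,330,290),3)
a=cv2.imread('pics/t1.png');b=cv2.imread('pics/s1.png');h=max(len(a),len(b))
cv2.imwrite('pics/ab1.png',np.hstack([cv2.copyMakeBorder(x,0,h-len(x),0,0,0) for x in(a,b)]))
E
```

```text
t: 2.98
eef_pos: [0.4169, -0.257, 0.1989]
orientation: [-3.141, 0.0, 2.352]
contact_force: [0.4, 0.8, 1.1]
grip_width: 0.0869
gripper_force: 0.0
t: 3.48
eef_pos: [0.4194, -0.2768, 0.1674]
orientation: [3.141, 0.0, 2.36]
contact_force: [0.2, 0.1, 0.5]
grip_width: 0.0869
gripper_force: 0.0
```

View pics/ab1.png

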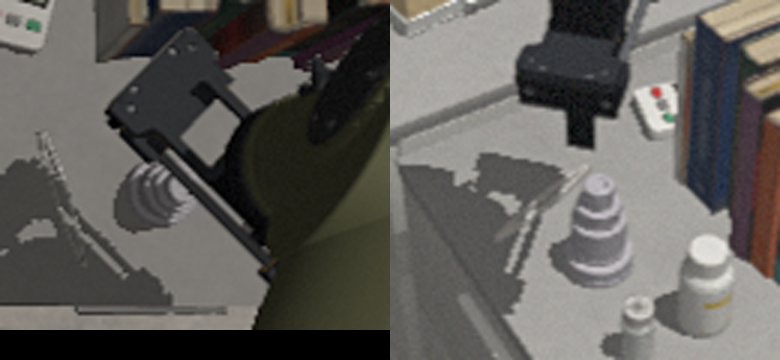

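The gripper hangs above the stack. In the side crop the fingertips are centred at about (580,148) and the plunger head at (600,185). Next I compare these with the projections.

Run:
```python
from h import *
np.set_printoptions(precision=4,suppress=True)
p=ctrl.sense()['eef_pos'];print(p)
print(proj('side',[p+[0,0,-.014]]),'seen',(580-390)/3+200,148/3+170)
for q in([.4213,-.278],[.4192,-.2827],[.4205,-.28]):
  print(proj('side',[[*q,.102]]),proj('top',[[*q,.102]]))
r=cv2.imread('pics/raw_s1.png')
print((600-390)/3+200,182/3+170)
# gray background segmentation of stack edges, rows
g=r.astype(int)
for v in (232,240,247,258): print(v,g[v,250:290].sum(1)//3)
t=cv2.imread('pics/raw_t0.png')
cv2.imwrite('pics/stk.png',np.hstack([cv2.resize(t[215:250,305:345],None,fx=10,fy=10,interpolation=cv2.INTER_CUBIC),cv2.resize(r[222:257,255:295],None,fx=10,fy=10,interpolation=cv2.INTER_CUBIC)]))
```

```text
[ 0.4198 -0.2772  0.1679]
[[269.1031 215.4888]] seen 263.3333333333333 219.33333333333334
[[269.7592 230.2877]] [[331.5166 232.2462]]
[[269.9944 231.7466]] [[333.4916 233.1512]]
[[269.8911 230.8939]] [[332.3561 232.5919]]
270.0 230.66666666666666
232 [ 83  89  95 101 109 102  99 135 169 165 143 150 158 153 147 169 182 183
 184 185 183 169 167 181 169 155 164 163 164 159 162 162 157 162 159 162
 159 161 164 160]
240 [109 129 157 162 164 166 163 162 163 161 140 100 107 144 178 184 162 119
 118 121 139 164 178 184 185 163 140 161 170 165 161 160 161 165 161 165
 164 162 164 162]
247 [162 156 159 162 161 161 161 164 162 151 117  87 108 149 177 187 190 182
 169 172 173 182 189 185 181 166 144 119 129 152 162 162 164 165 163 166
 164 162 162 162]
258 [163 160 160 142  97  80  83  81  87  90 111 149 182 193 183 155 131 123
 124 128 122 131 150 173 186 190 191 173 141 124 134 151 166 167 164 163
 160 160 160 161]
```

View pics/stk.png

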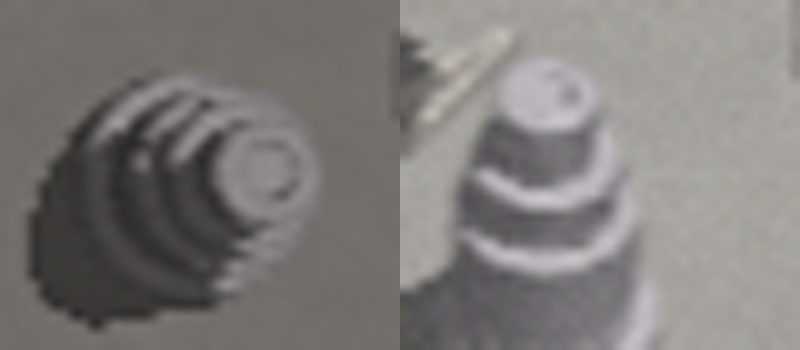

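Run:
```python
from h import *
np.set_printoptions(precision=4,suppress=True)
T=(331.25,231.55);S=(269.45,230.95)
print('tri',tri(T,S),atz('top',*T,.102),atz('side',*S,.102))
p=ctrl.sense()['eef_pos'];a=.05*np.array([.707,.707,0]);print(proj('side',[p-a+[0,0,-.014]]))
W=np.array([(121.25,186.75),(157,183.5),(122.75,222.75),(159.5,219.25)])-.375
w=np.array([atz('top',u,v,.049)[:2] for u,v in W]);print(w,w.mean(0))
```

```text
tri (array([ 0.422 , -0.2776,  0.0992]), np.float64(0.002357587997566044)) [ 0.423  -0.2774  0.102 ] [ 0.4194 -0.2796  0.102 ]
[[263.8829 229.6088]]
[[0.5342 0.2483]
 [0.544  0.1579]
 [0.4424 0.2385]
 [0.4523 0.1469]] [0.4932 0.1979]
```

```bash
python3 -m crank '1 0.02 -0.02 -0.3 0;1 0.02 -0.02 -0.6 0;1 0.02 -0.02 -0.87 0;1 0.02 -0.02 -0.87 0;1 0.02 -0.02 -0.87 0' 40;  python3 -m crank '-0.4 0 0 0 0;-0.4 0 0 0 0;-0.4 0 0 0 0;-1 0 0 0 0;-1 0 0 0 0;-1 0 0 0 0;-1 0 0 0 0'
```

```text
t: 4.2
eef_pos: [0.4214, -0.2794, 0.0985]
orientation: [3.141, 0.002, 2.359]
contact_force: [0.1, -0.0, -0.0]
grip_width: 0.0872
gripper_force: 0.0
t: 5.08
eef_pos: [0.4204, -0.2791, 0.0973]
orientation: [3.142, -0.0, 2.359]
contact_force: [-0.6, -0.1, -0.3]
grip_width: 0.0254
gripper_force: 0.0
```

```bash
python3 -m crank '-1 0 0 0 0;-1 0 0 0 0;-1 0 0 0 0' 40;  python3 -m crank '-1 0 0 0.1 0;-1 0 0 0.3 0;-1 0 0 0.6 0;-1 0 0 1 0;-1 0 0 1 0'
python3 - <<'E'
from h import *
snap('top','t2.png',(270,170,400,280),3);snap('side','s2.png',(200,170,330,290),3)
a=cv2.imread('pics/t2.png');b=cv2.imread('pics/s2.png');h=max(len(a),len(b))
cv2.imwrite('pics/ab2.png',np.hstack([cv2.copyMakeBorder(x,0,h-len(x),0,0,0) for x in(a,b)]))
E
```

```text
t: 5.45
eef_pos: [0.4205, -0.2791, 0.0973]
orientation: [3.142, 0.0, 2.359]
contact_force: [-0.4, -0.3, 0.1]
grip_width: 0.0016
gripper_force: 0.0
t: 6.08
eef_pos: [0.4224, -0.2803, 0.1808]
orientation: [3.138, 0.005, 2.359]
contact_force: [0.1, -0.3, 0.3]
grip_width: 0.0008
gripper_force: 0.0
```

View pics/ab2.png

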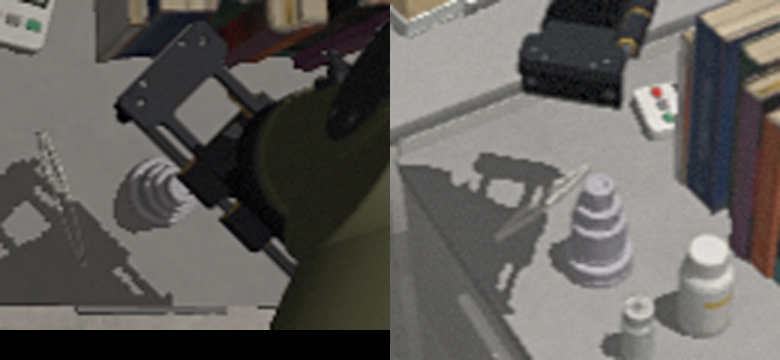

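Fingers shut empty, and the plunger still stands at (600,185) in the side crop. I'll check the tip geometry against the images.

Run:
```python
from h import *
np.set_printoptions(precision=4,suppress=True)
s=ctrl.sense();p=s['eef_pos'];print(ctrl.tip_reach,[a for a in dir(ctrl) if a[0]!='_'],s['orientation'])
print(p,'tip top/side',proj('top',[p+[0,0,-.014],p]),proj('side',[p+[0,0,-.014],p,p+[0,0,.05]]))
f=lambda n,x,y,w,h,k:cv2.resize(cv2.imread(n)[y:y+h,x:x+w],None,fx=k,fy=k,interpolation=cv2.INTER_CUBIC)
cv2.imwrite('pics/ab3.png',cv2.convertScaleAbs(np.hstack([f('pics/raw_s1.png',235,165,55,75,7),f('pics/raw_s2.png',235,165,55,75,7)]),alpha=1.6,beta=20))
```

```text
0.014 ['PlanningError', 'sense', 'sign_off', 'tip_reach'] [3.1405 0.0009 2.3588]
[ 0.4207 -0.2792  0.1779] tip top/side [[338.4949 231.3016]
 [340.1032 231.0079]] [[269.8446 212.8619]
 [269.8549 208.67  ]
 [269.893  193.1464]]
```

View pics/ab3.png

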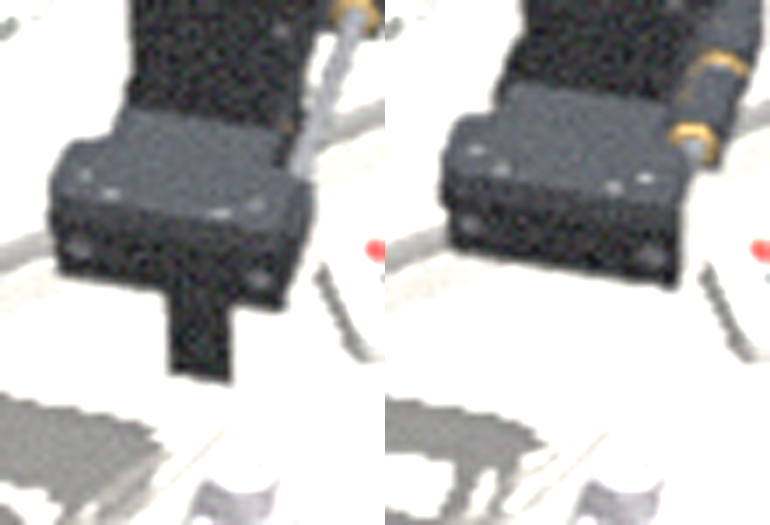

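Run:
```python
from h import *
p=np.array([.4198,-.2772,.1679]);a=np.array([.707,.707,0]);b=np.array([.707,-.707,0]);z=np.array([0,0,1.])
def box(im,n,c,ha,hb,z0,z1,col,k,x,y):
    P=np.array([c+i*ha*a+j*hb*b+h*z for h in(z0,z1) for i,j in((-1,-1),(1,-1),(1,1),(-1,1))])
    q=((proj(n,P)-[x,y]+.5)*k).astype(int)
    for m in range(4):
        for u,v in((m,(m+1)%4),(m+4,(m+1)%4+4),(m,m+4)):cv2.line(im,q[u].tolist(),q[v].tolist(),col,1)
out=[]
for n,f,x,y in(('top','t1',285,160),('side','s1',225,140)):
    im=cv2.resize(cv2.imread(f'pics/raw_{f}.png')[y:y+115,x:x+95],None,fx=4,fy=4);im=cv2.convertScaleAbs(im,alpha=1.4,beta=20)
    box(im,n,p,.095,.0375,.046,.1,(0,0,255),4,x,y)
    for s in(-1,1):box(im,n,p+s*.051*a,.0075,.0095,-.014,.046,(0,255,0),4,x,y)
    out.append(im)
cv2.imwrite('pics/ov.png',np.hstack(out))
```

```text
(no output)
```

View pics/ov.png

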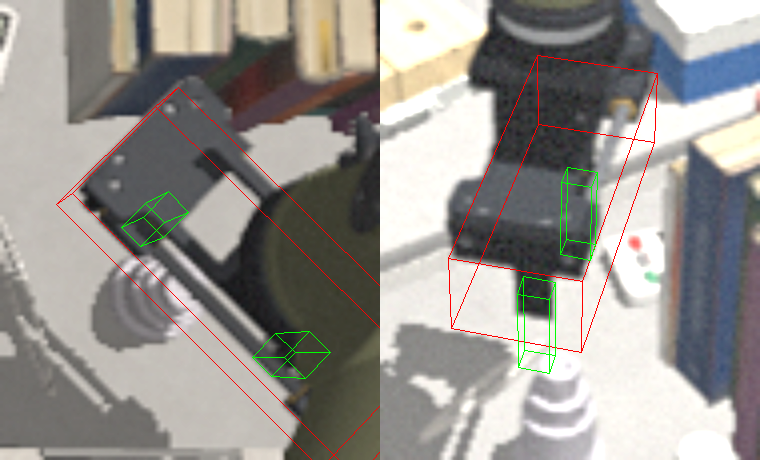

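Run:
```python
from h import *
from scipy.optimize import least_squares
p=np.array([.4198,-.2772,.1679]);a=np.array([.707,.707,0]);b=np.array([.707,-.707,0]);z=np.array([0,0,1.])
S=[(p-.0585*a-.014*z,(535,315)),(p-.095*a-.0375*b+.046*z,(452,240)),(p-.095*a+.0375*b+.046*z,(585,278))]
T=[(p+.095*a-.0375*b+.046*z,(82,203))]
def res(d):
    r=[]
    for P,(u,v) in S:r+=list(proj('side',[P+d])[0]-[225+(u-380)/4,140+v/4])
    for P,(u,v) in T:r+=list(proj('top',[P+d])[0]-[285+u/4,160+v/4])
    return r
s=least_squares(res,[0,0,0]);print(s.x,np.round(s.fun,1))
```

```text
[-0.00255443 -0.00628259  0.06136693] [-0.6 -3.4 -1.2  3.6 -0.6  0.1  0.8 -2. ]
```

The images put the real gripper roughly 45–60 mm higher than the reported TCP. I'll reopen, lower to the same reported height and look there.

```bash
python3 -m crank '1 0 0 0 0;1 0 0 -0.3 0;1 0 0 -0.7 0;1 0 0 -1 0;1 0 0 -1 0;1 0 0 -1 0;1 0 0 -1 0'
cat >> h.py <<'E'
def box(im,n,c,ha,hb,z0,z1,col,k,x,y,th=np.pi/4):
    a=np.array([np.cos(th),np.sin(th),0]);b=np.array([a[1],-a[0],0])
    P=np.array([c+i*ha*a+j*hb*b+np.array([0,0,h]) for h in(z0,z1) for i,j in((-1,-1),(1,-1),(1,1),(-1,1))])
    q=((proj(n,P)-[x,y]+.5)*k).astype(int)
    for m in range(4):
        for u,v in((m,(m+1)%4),(m+4,(m+1)%4+4),(m,m+4)):cv2.line(im,q[u].tolist(),q[v].tolist(),col,1)
def ov(f,dz,w=.051,tx=285,ty=160,sx=225,sy=140):
    p=ctrl.sense()['eef_pos']+[0,0,dz];out=[];a=np.array([.707,.707,0])
    for n,x,y in(('top',tx,ty),('side',sx,sy)):
        r=cams.get_image(n)[:,:,::-1].copy();cv2.imwrite(f'pics/raw_{n}_{f}',r)
        im=cv2.convertScaleAbs(cv2.resize(r[y:y+115,x:x+95],None,fx=4,fy=4),alpha=1.4,beta=20)
        for s in(-1,1):box(im,n,p+s*w*a,.0075,.0095,-.014,.046,(0,255,0),4,x,y)
        out.append(im)
    cv2.imwrite('pics/'+f,np.hstack(out));print(p)
E
python3 -c "
from h import *
ov('o1.png',.045)"
```

```text
t: 7.05
eef_pos: [0.4212, -0.2795, 0.0983]
orientation: [3.141, 0.002, 2.359]
contact_force: [-0.7, 0.7, -0.3]
grip_width: 0.0623
gripper_force: 0.0
[ 0.4212249  -0.27949114  0.14331205]
```

View pics/o1.png

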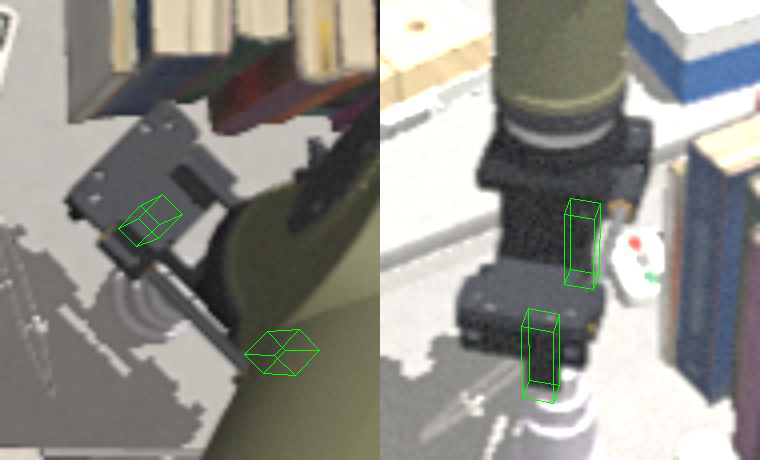

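```bash
python3 -m crank '1 0 0 0 0;1 0 0 0 0;1 0 0 -0.2 0;1 0 0 -0.4 0;1 0 0 -0.5 0;1 0 0 -0.5 0'
python3 -c "
from h import *
ov('o2.png',.045)"
```

```text
t: 7.9
eef_pos: [0.4196, -0.2789, 0.0562]
orientation: [-3.14, -0.002, 2.358]
contact_force: [0.2, -0.2, 0.7]
grip_width: 0.0869
gripper_force: 0.0
[ 0.41959592 -0.27891844  0.10119528]
```

View pics/o2.png

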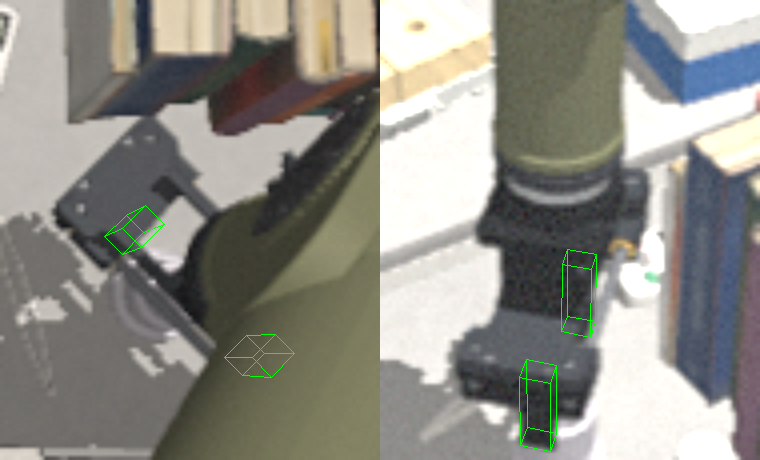

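With a +45 mm offset the overlay matches the fingertip at side-crop (540,448), so the tip's true height is about 0.087. Closing on the head.

```bash
python3 -m crank '-0.4 0 0 -0.03 0;-0.4 0 0 -0.03 0;-0.4 0 0 -0.03 0;-0.4 0 0 -0.03 0;-1 0 0 -0.03 0;-1 0 0 -0.03 0;-1 0 0 -0.03 0;-1 0 0 -0.03 0;-1 0 0 -0.03 0;-1 0 0 -0.03 0;-1 0 0 -0.03 0' 40
```

```text
t: 9.38
eef_pos: [0.4215, -0.2799, 0.0567]
orientation: [3.14, 0.002, 2.359]
contact_force: [-2.8, 0.8, 12.5]
grip_width: 0.0256
gripper_force: 41.7
```

```bash
python3 -m crank '-1 0 0 0.05 0;-1 0 0 0.1 0;-1 0 0 0.3 0;-1 0 0 0.6 0;-1 0 0 1 0;-1 0 0 1 0;-1 0 0 1 0'
python3 -c "
from h import *
ov('o3.png',.04,.02)"
```

```text
t: 10.25
eef_pos: [0.4202, -0.2788, 0.1347]
orientation: [3.141, -0.0, 2.359]
contact_force: [-0.2, 0.2, -1.4]
grip_width: 0.0249
gripper_force: 40.5
[ 0.42023923 -0.27877649  0.1747226 ]
```

View pics/o3.png

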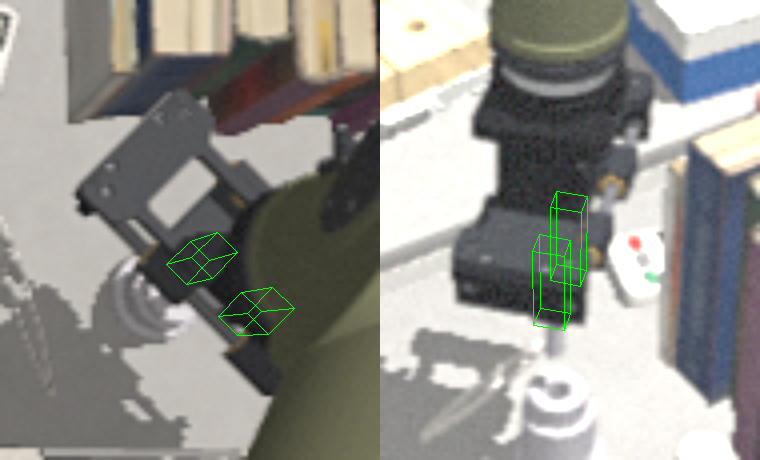

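The plunger is held: its shank end is at crop (553,352), clear of the ring hole at (550,385). Next I compute the well position in each camera separately.

Run:
```python
from h import *
np.set_printoptions(precision=4,suppress=True)
print('side well',atz('side',233.6,146.1,.049),'top',atz('top',156.6,183.1,.049))
print('shank pred side',proj('side',[[.4205,-.279,.113],[.4205,-.279,.109]]),'seen 268 228')
# refine hole centre by dark blob in both raw images
for n,f,c in(('top','raw_t0',(157,183)),('side','raw_s0',(234,146))):
    g=cv2.imread(f'pics/{f}.png')[:,:,2].astype(float);u,v=c;w=g[v-7:v+8,u-7:u+8]
    m=np.clip(np.median(w)-25-w,0,None);yy,xx=np.mgrid[v-7:v+8,u-7:u+8];q=(m*xx).sum()/m.sum(),(m*yy).sum()/m.sum()
    print(n,q,atz(n,*q,.049));print(w.astype(int)[2:13] if n=='side' else '')
```

```text
side well [0.542  0.1583 0.049 ] top [0.5441 0.1579 0.049 ]
shank pred side [[269.6956 227.576 ]
 [269.6931 228.6974]] seen 268 228
top (np.float64(156.6354124748491), np.float64(182.8209255533199)) [0.5448 0.1579 0.049 ]

side (np.float64(234.07666666666665), np.float64(146.32888888888888)) [0.5428 0.1564 0.049 ]
[[222 221 217 216 217 222 224 225 223 220 218 216 220 221 228]
 [223 223 218 218 214 217 221 225 224 223 221 218 217 218 222]
 [225 222 221 220 220 216 219 225 225 226 223 222 220 217 216]
 [225 226 223 223 220 217 212 211 218 225 225 224 221 218 218]
 [225 229 227 225 210 174 151 134 143 184 217 226 223 222 217]
 [224 226 228 221 182 142 128 113 105 158 208 224 224 223 222]
 [223 224 227 217 181 156 142 127 139 187 216 220 222 223 224]
 [222 222 226 227 223 221 207 206 215 223 221 216 219 222 223]
 [220 219 223 224 228 230 230 229 227 224 222 219 218 218 222]
 [221 218 222 222 225 226 229 229 226 225 223 223 219 218 221]
 [221 219 218 221 222 226 225 228 228 227 224 225 223 223 220]]
```

```bash
python3 -m crank '-1 0 0.3 0 0;-1 0 0.7 0 0;-1 0 1 0 0' >/dev/null; python3 -m crank '-1 0 0.5 0 0;-1 0 1 0 0' >/dev/null; for i in 1 2; do python3 -m crank '-1 0.25 0.5 0 0;-1 0.5 1 0 0' >/dev/null; done; python3 -m crank '-1 0.25 0.5 0 0;-1 0.5 1 0 0;-1 0.5 1 0 0' ; python3 -m crank '-1 0.02 0.3 0 0;-1 0.035 0.45 0 0;-1 0.035 0.45 0 0;-1 0.035 0.45 0 0;-1 0.035 0.45 0 0'
```

```text
t: 11.85
eef_pos: [0.5402, 0.125, 0.1331]
orientation: [-3.14, -0.001, 2.365]
contact_force: [-1.1, -0.1, -1.9]
grip_width: 0.0254
gripper_force: 40.5
t: 12.48
eef_pos: [0.5433, 0.1557, 0.135]
orientation: [-3.142, 0.0, 2.357]
contact_force: [-0.5, -0.7, -0.9]
grip_width: 0.0252
gripper_force: 40.5
```

```bash
python3 -m crank '-1 0 0.02 -0.3 0;-1 0 0.02 -0.6 0;-1 0 0.02 -0.6 0;-1 0 0.02 -0.6 0;-1 0 0.02 -0.6 0'
python3 - <<'E'
from h import *
p=ctrl.sense()['eef_pos'];print(p)
o=[]
for n,x,y in(('top',130,150),('side',205,95)):
    r=cams.get_image(n)[:,:,::-1].copy();cv2.imwrite(f'pics/raw_{n}_p1.png',r)
    o.append(cv2.resize(r[y:y+70,x:x+55],None,fx=7,fy=7,interpolation=cv2.INTER_CUBIC))
cv2.imwrite('pics/p1.png',np.hstack(o))
e=p-[0,0,.0217];print('shank end pred',proj('side',[e])[0],'hole at',proj('side',[[.543,.157,.049]])[0])
E
```

```text
t: 13.1
eef_pos: [0.5442, 0.1587, 0.0882]
orientation: [3.139, 0.001, 2.358]
contact_force: [-0.3, -0.1, -0.8]
grip_width: 0.0251
gripper_force: 40.5
[0.54421542 0.15866368 0.0882041 ]
shank end pred [233.8904715  141.47953023] hole at [234.04603954 146.21464597]
```

View pics/p1.png

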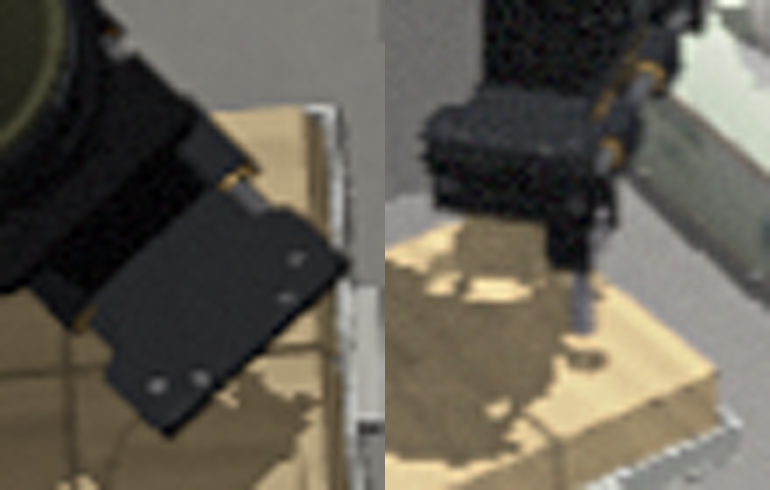

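The shank end is at side-crop (582,328), just above the plunger hole at (588,359). I'll refine this numerically.

Run:
```python
from h import *
r=cv2.imread('pics/raw_side_p1.png').astype(int)
d=r[:,:,2]-r[:,:,0]  # wood: red>>blue ; steel/dark: ~0
print('R-B cols 226..241');
for v in range(130,150):print(v,d[v,226:242], r[v,226:242,2])
```

```text
R-B cols 226..241
130 [33 27  3 -2 -3 -1 -1 -1  1  0  2  6  3  7  7  8] [116  93  27  18  23   5  14  16  68 104 133 149 155 156 153 157]
131 [37 30  8 -5 -8  1 -5 -1  1  1  4  7  4  6  6  7] [115  98  34  19  13  18  14  21  78 127 148 158 155 154 156 154]
132 [38 35 17 -1 -4 -1 -3 -5  2  6  4  6  6  5  6  6] [124 119  65  22  15  20  22  26  81 136 155 156 154 154 152 156]
133 [38 35 26 18 18 13 -3 -1 16 14  7  4  5  5  3  5] [126 119  88  62  62  51  34  31  90 143 154 154 152 153 151 151]
134 [39 40 35 34 38 24 -2  1 39 46 22  6  1  5  5  7] [120 129 114 116 130 125  79  74 137 181 171 155 150 149 154 152]
135 [46 48 37 37 38 24 -3 -2 33 59 51 23  7  3  6  6] [139 150 117 118 133 130  91  92 147 191 184 169 158 151 155 155]
136 [39 37 38 36 34 18 -5 -3 17 48 74 67 39 14  4  3] [125 118 115 114 114 104  90  91 120 168 221 231 196 166 155 149]
137 [37 34 36 38 33 14 -2 -3  6 35 66 72 68 56 26  5] [115 115 119 119 108  96  93 101 113 134 202 237 234 218 179 154]
138 [36 37 39 35 32 15 -4 -4 20 57 74 68 70 72 62 32] [117 117 118 119 110  98  97 106 147 201 229 234 235 236 226 182]
13
[... 617 characters left out ...]
 57 74 73 73 73 68 69 70 71 70 69] [129 121 120 115 128 179 219 220 223 224 230 231 229 225 223 221]
145 [37 36 37 45 41 35 41 43 48 46 61 71 68 69 69 68] [120 117 120 134 133 121 130 143 145 148 189 225 228 228 225 224]
146 [40 36 39 63 68 37 38 40 35 33 53 72 68 69 70 69] [120 117 128 194 205 122 122 136 112 110 158 218 229 228 228 227]
147 [35 35 37 65 75 55 48 46 42 46 62 71 69 70 66 67] [117 116 122 195 228 171 152 146 132 145 189 222 225 226 229 227]
148 [35 35 38 63 73 71 74 73 70 71 71 71 69 68 69 69] [116 112 119 190 239 230 223 215 205 224 226 224 221 223 225 227]
149 [37 35 43 65 70 66 69 69 70 69 68 68 68 70 68 68] [115 109 133 196 235 234 233 234 232 231 227 226 223 220 224 227]
```

```bash
python3 -m crank '-1 0.015 -0.03 0 0;-1 0.015 -0.03 0 0;-1 0.015 -0.03 -0.15 0;-1 0.015 -0.03 -0.25 0;-1 0.015 -0.03 -0.3 0;-1 0.015 -0.03 -0.3 0'; python3 -m crank '-1 0 0 -0.1 0;-1 0 0 -0.15 0;-1 0 0 -0.2 0;-1 0 0 -0.2 0'
```

```text
t: 13.95
eef_pos: [0.5441, 0.1559, 0.0622]
orientation: [-3.141, -0.0, 2.359]
contact_force: [0.4, -0.6, -1.5]
grip_width: 0.0253
gripper_force: 40.5
t: 14.45
eef_pos: [0.5442, 0.156, 0.0465]
orientation: [-3.141, -0.0, 2.359]
contact_force: [0.2, 0.2, -1.6]
grip_width: 0.0249
gripper_force: 40.5
```

```bash
python3 -m crank '-1 0 0 -0.1 0;-1 0 0 -0.15 0;-1 0 0 -0.2 0;-1 0 0 -0.22 0;-1 0 0 -0.22 0'; python3 -m crank '-1 0 0 -0.02 0;-1 0 0 -0.03 0;-1 0 0 -0.03 0'
```

```text
t: 15.08
eef_pos: [0.5444, 0.1561, 0.0292]
orientation: [-3.142, -0.0, 2.359]
contact_force: [0.2, -0.6, -1.9]
grip_width: 0.025
gripper_force: 40.5
t: 15.45
eef_pos: [0.5448, 0.1562, 0.0278]
orientation: [3.141, -0.0, 2.359]
contact_force: [-2.0, -0.1, 5.8]
grip_width: 0.0252
gripper_force: 43.0
```

```bash
python3 -m crank '-0.3 0 0 0 0;-0.2 0 0 0 0;0 0 0 0 0;0 0 0 0 0;0 0 0 0 0'; python3 -m crank '0 0 0 0.1 0;0 0 0 0.4 0;0.4 0 0 0.8 0;1 0 0 1 0;1 0 0 1 0'
python3 - <<'E'
from h import *
r=cams.get_image('side')[:,:,::-1].copy();cv2.imwrite('pics/raw_side_p2.png',r)
print('head top pred',proj('side',[[.544,.157,.071],[.544,.157,.049]]))
d=r.astype(int);d=d[:,:,2]-d[:,:,0]
for v in range(132,152):print(v,d[v,224:246],r[v,224:246,2])
E
```

```text
t: 16.08
eef_pos: [0.546, 0.157, 0.0278]
orientation: [3.138, 0.001, 2.359]
contact_force: [2.0, 2.4, 5.6]
grip_width: 0.0432
gripper_force: 2.7
t: 16.7
eef_pos: [0.5447, 0.1559, 0.1074]
orientation: [3.141, 0.0, 2.358]
contact_force: [-0.2, 0.2, -0.2]
grip_width: 0.0659
gripper_force: 0.0
head top pred [[234.00231532 140.61931213]
 [234.31569523 146.12316579]]
132 [36 32 20 13 19 16 15 13  7  6  7  7  7  7  7  7  5  8  8  7  7  7] [116 103  78  60  66  56  49  34  49 114 154 158 156 155 157 155 152 154
 158 158 156 157]
133 [33 33 32 33 39 37 30 26 26 28 21 13  6  6  6  6  6  4  4  6  6  7] [116 112 110 110 118 122 105  95  88 108 134 149 154 153 154 156 153 150
 151 158 158 156]
134 [38 35 34 33 35 38 38 33 37 36 31 29 20  5  3  4  7  9  7  7  8  6] [122 117 109 113 114 121 117 113 109 106 110 143 170 153 153 152 150 155
 155 161 157 153]
135 [35 36 35 36 38 33 37 36 36 31 37 54 48 25  5  3  3  6  7  6  5  6] [119 117 118 118 115 116 115 114 111 105 116 159 183 165 156 150 150 152
 153 155 153 154]
136 [39 37 38 33 35 35 37 33 36 34 51 69 76 66 38 13  6  3  3  6  6  6] [119 114 123
[... 1823 characters left out ...]
18 134 147 189 226 228 229 227
 226 224 222 219]
148 [41 57 72 68 68 70 73 76 66 47 51 66 73 73 71 69 70 71 70 68 68 69] [124 177 231 232 230 234 237 233 200 163 182 209 230 225 223 222 225 228
 229 226 226 222]
149 [35 59 72 70 68 68 70 68 75 71 72 71 72 67 70 69 68 69 70 69 67 69] [112 183 232 227 227 230 231 234 236 236 234 232 229 229 223 222 223 226
 226 229 229 227]
150 [33 56 75 71 69 68 68 67 68 69 68 70 70 67 69 69 69 69 71 70 72 73] [114 175 229 227 226 224 227 228 232 234 233 232 228 226 226 222 222 224
 226 229 229 224]
151 [35 36 61 70 68 70 69 68 69 69 69 69 67 69 69 71 72 71 74 69 62 57] [113 120 183 227 225 224 224 226 229 229 231 232 230 229 227 227 226 225
 223 210 193 179]
```

Plunger seated: its head top is at side row 140.7, against 140.6 predicted. Back to the stack for the ring.

```bash
for i in 1 2 3; do python3 -m crank '1 -0.25 -0.5 0 0;1 -0.5 -1 0 0' >/dev/null; done; for i in 1 2; do python3 -m crank '1 0 -0.5 0 0;1 0 -1 0 0' >/dev/null; done;  python3 -m crank '1 -0.07 -0.42 0 0;1 -0.07 -0.42 0 0;1 -0.07 -0.42 0 0;1 -0.07 -0.42 0 0'
```

```text
t: 18.5
eef_pos: [0.419, -0.2759, 0.1063]
orientation: [3.141, -0.001, 2.361]
contact_force: [-0.2, -0.6, -0.3]
grip_width: 0.0874
gripper_force: 0.0
```

```bash
python3 -m crank '1 0 -0.02 -0.3 0;1 0 -0.02 -0.6 0;1 0 -0.02 -0.74 0;1 0 -0.02 -0.74 0;1 0 -0.02 -0.74 0'; python3 -m crank '0.1 0 0 0 0;0.1 0 0 0 0;0 0 0 0 0;-0.1 0 0 0 0;-0.3 0 0 0 0;-1 0 0 0 0;-1 0 0 0 0;-1 0 0 0 0;-1 0 0 0 0' 45
```

```text
t: 19.12
eef_pos: [0.4196, -0.2792, 0.0485]
orientation: [3.141, 0.001, 2.359]
contact_force: [0.2, 0.0, -0.0]
grip_width: 0.087
gripper_force: 0.0
t: 20.25
eef_pos: [0.4189, -0.279, 0.0477]
orientation: [3.141, 0.0, 2.359]
contact_force: [0.4, -0.1, 0.1]
grip_width: 0.0361
gripper_force: 45.0
```

```bash
python3 -m crank '-1 0 0 0.05 0;-1 0 0 0.1 0;-1 0 0 0.3 0;-1 0 0 0.6 0;-1 0 0 0.8 0;-1 0 0 0.8 0;-1 0 0 0.8 0;-1 0 0 0.8 0'
cat >> h.py <<'E'
def steel(n,f,u0,u1,v0,v1):
    r=cams.get_image(n)[:,:,::-1].copy();cv2.imwrite(f'pics/raw_{n}_{f}',r)
    g=r[:,:,2].astype(int)
    for v in range(v0,v1):print(v,' '.join('%3d'%k for k in g[v,u0:u1]))
E
python3 - <<'E'
from h import *
p=ctrl.sense()['eef_pos'];print(p)
e=p+[0,0,.0233-.008];print('ring under',proj('side',[e]),'body top',proj('side',[[.4195,-.2785,.066]]))
steel('side','r1.png',254,286,224,252)
E
```

```text
t: 21.25
eef_pos: [0.4183, -0.2788, 0.1109]
orientation: [-3.141, -0.001, 2.359]
contact_force: [-0.3, -0.1, -2.0]
grip_width: 0.0362
gripper_force: 45.0
[ 0.41827437 -0.27876608  0.11088433]
ring under [[268.88652456 224.10791223]] body top [[269.23294839 240.47378448]]
224  42  35  27  24  25  22   7  18  19  25  19  10  21  24  17  29  47  59  63  40  18  51 126 169 168 165 168 167 169 170 169 165
225  88  80  88  76  65  58  31  27  22  22  24   5  22  14  28  16  30  43  37  36  25  61 132 167 166 166 167 167 170 166 166 166
226  89 128 165 154 134 108  72  69  30   0  15  30  33  21  20  23  25  19  18  15  14  77 135 170 167 165 163 163 163 169 169 167
227  87  87  98  88  91  95 116 117  36  13  27  19  15  15   9  20  15  28  26  12  35  99 152 168 169 162 166 164 166 164 166 165
228  85  85  84  87  93 104 116  96  50  46  51  30  27  28  24  13  48  70  74  63  77 130 167 166 165 167 164 169 166 163 164 164
229  86  84  92 106 110 108 110 117 106  98 108  97  78  69  55  52  88 130 152 150 148 169 166 167 160 167 164 166 162 166 165 165
230  93  96 111 112 101 100 101 109 
[... 2167 characters left out ...]
 175 142 133 155 167 168 171 172 170 170
247  91  89  80  96 141 155 122  88 101 149 175 188 190 192 192 195 191 194 191 186 184 168 146 120 133 157 165 167 168 172 168 167
248  88  84  90 133 172 147 106  85  89 106 130 150 164 182 188 187 187 187 187 171 137 118 117 122 139 166 168 165 170 168 167 170
249  87  85  92 127 140  93  87  84  90  94  95 100 109 124 134 149 142 132 126 119 120 120 124 122 146 169 169 164 167 166 165 167
250  88  88  90  86  93  95  91  88  94  95  94  92  96 101 103 111 111 113 119 118 124 123 125 121 146 180 179 168 166 167 162 168
251  89  89  88  87  92  98  88  90  90  93  99  99 100 101 104 109 117 118 117 119 125 119 122 125 158 191 178 170 169 165 168 167
```

```bash
python3 -m crank '-1 0.1 0.3 0 0;-1 0.3 0.7 0 0;-1 0.6 1 0 0' >/dev/null; for i in 1 2 3 4 ; do python3 -m crank '-1 0 0.5 0 0;-1 0 1 0 0' >/dev/null; done; python3 -m crank '-1 -0.15 0.5 0 0;-1 -0.3 1 0 0;-1 -0.3 1 0 0;-1 -0.3 1 0 0;-1 -0.3 1 0 0'
```

```text
t: 23.3
eef_pos: [0.4432, 0.1995, 0.1115]
orientation: [-3.141, 0.0, 2.356]
contact_force: [0.3, -0.2, -1.1]
grip_width: 0.0358
gripper_force: 45.0
```

```bash
python3 -m crank '-1 -0.01 0.49 0 0;-1 -0.01 0.49 -0.3 0;-1 -0.01 0.49 -0.6 0;-1 -0.01 0.49 -0.6 0;-1 -0.01 0.49 -0.6 0'
python3 - <<'E'
from h import *
p=ctrl.sense()['eef_pos'];print(p)
e=p+[0,0,.0233-.009];print('ring under',proj('side',[e]),'well',proj('side',[[.442,.2386,.049]]))
steel('side','r2.png',180,214,130,156)
E
```

```text
t: 23.92
eef_pos: [0.4429, 0.2398, 0.0645]
orientation: [3.14, 0.0, 2.357]
contact_force: [0.8, -0.1, -1.5]
grip_width: 0.0364
gripper_force: 45.0
[0.44289979 0.23976136 0.06451674]
ring under [[195.02068896 135.31559028]] well [[195.80914342 143.00419712]]
130 147 147 151 136 102  96  87  70  27   5  29  26  19  24  74  94  91 137 182 172 157 154 156 157 162 181 214 224 223 219 221 229 234 226
131 133 127 157 156 158 160 162 129  46   0  15  23  23  10  56  75  98 144 178 169 149 161 183 198 218 230 228 226 222 222 220 204 171 161
132 154 154 158 157 156 155 158 130  60  17  23  17  29  11  47 110 152 169 180 154 150 192 224 228 226 226 225 224 224 223 213 169 138 146
133 154 147 152 152 156 156 155 138  74  27  10  20   7  25  62 138 179 172 160 126 114 153 191 216 224 223 224 225 225 224 197 149 139 145
134 125  88 120 145 148 151 149 130  71  23  11  22  28  29  72 132 159 134 112 115 115 153 160 173 210 221 223 224 227 220 176 139 165 184
135  82  73  75  86  87  84  82  77  53  27  15  26  15  17  33  75 117 120 106 105 159 221 209 164 161 195 221 223 224 221 196 174 211 222
13
[... 2097 characters left out ...]

151 105 107 107 102 109 108 114 167 225 233 228 228 228 227 223 209 193 180 189 192 217 230 233 229 210 177 155 134 138 137 144 144 138 136
152 115 106 106 107 107 104 105 125 187 229 227 223 222 221 209 181 180 212 228 232 232 229 212 169 141 145 168 194 214 220 226 230 229 222
153 105 112 109 107 104 107 106 104 122 179 217 206 189 182 187 217 231 231 229 229 220 179 155 183 219 233 229 228 222 220 218 222 226 226
154 103 106 111 108 103 108 104 107 102 125 151 177 206 224 229 232 233 230 229 222 188 175 217 232 230 231 230 227 224 219 215 217 222 225
155 102 103 104 111 111 102 106 106 103 103 120 165 216 231 232 231 229 230 228 208 188 215 229 230 228 229 228 228 226 224 220 215 218 224
```

```bash
python3 -m crank '-1 0.015 -0.04 0 0;-1 0.015 -0.04 -0.1 0;-1 0.015 -0.04 -0.2 0;-1 0.015 -0.04 -0.25 0;-1 0.015 -0.04 -0.25 0;-1 0.015 -0.04 -0.25 0'; python3 -m crank '-1 0 0 -0.06 0;-1 0 0 -0.12 0;-1 0 0 -0.12 0;-1 0 0 -0.12 0'
```

```text
t: 24.72
eef_pos: [0.4434, 0.237, 0.0438]
orientation: [3.141, 0.0, 2.359]
contact_force: [-0.2, -0.2, -0.8]
grip_width: 0.0364
gripper_force: 45.0
t: 25.22
eef_pos: [0.4433, 0.2369, 0.0341]
orientation: [3.142, 0.0, 2.359]
contact_force: [-0.0, 0.3, -0.3]
grip_width: 0.0362
gripper_force: 45.0
```

```bash
python3 -m crank '-1 0 0 -0.03 0;-1 0 0 -0.05 0;-1 0 0 -0.05 0;-1 0 0 -0.05 0'; python3 -m crank '-1 0 0 -0.03 0;-1 0 0 -0.03 0;-1 0 0 -0.03 0'
```

```text
t: 25.72
eef_pos: [0.4434, 0.2369, 0.0306]
orientation: [3.141, -0.0, 2.359]
contact_force: [-1.9, -1.7, 5.3]
grip_width: 0.0359
gripper_force: 45.0
t: 26.1
eef_pos: [0.4434, 0.237, 0.0304]
orientation: [3.142, -0.001, 2.359]
contact_force: [-8.2, -4.5, 22.2]
grip_width: 0.0359
gripper_force: 45.0
```

```bash
python3 -m crank '-1 0 0 0.04 0;0 0 0 0.04 0;0.2 0 0 0.04 0;0.2 0 0 0.04 0;0.2 0 0 0.04 0;0.2 0 0 0.04 0'; python3 -m crank '0.2 0 0 0.1 0;0.2 0 0 0.5 0;0.5 0 0 1 0;1 0 0 1 0;1 0 0 1 0'
python3 - <<'E'
from h import *
P=[.443,.238,.061];print('ring top pred',proj('side',[P]),'if high',proj('side',[[.443,.238,.067]]),proj('top',[P]))
steel('side','r3.png',182,210,128,153)
E
```

```text
t: 26.85
eef_pos: [0.4433, 0.2369, 0.0308]
orientation: [-3.142, 0.0, 2.359]
contact_force: [-0.2, 0.4, 0.4]
grip_width: 0.0519
gripper_force: 0.0
t: 27.48
eef_pos: [0.4431, 0.2368, 0.1109]
orientation: [3.141, -0.0, 2.359]
contact_force: [-0.8, -0.8, 0.4]
grip_width: 0.0747
gripper_force: 0.0
ring top pred [[195.80187268 140.03356882]] if high [[195.62258183 138.53714926]] [[120.930574   221.78068666]]
128 146 144 121  72  55  31  31  24  10  47 114 156 156 152 152 149 150 151 146 150 150 148 150 149 147 151 154 158
129 147 143 143 147 132 102  83  79  75  83 128 153 153 153 153 151 147 148 151 147 147 148 145 150 158 176 197 212
130 145 125 128 154 156 156 156 158 153 151 156 155 154 153 151 149 152 149 152 148 154 153 162 185 213 226 222 221
131 153 153 152 155 156 154 154 153 152 155 154 150 150 147 148 150 151 151 150 162 179 198 215 227 228 225 223 220
132 155 151 153 153 149 154 151 152 156 153 153 150 148 150 146 154 154 162 163 189 217 226 225 226 226 223 223 223
133 153 157 153 152 154 151 150 151 153 153 151 153 147 145 153 178 194 209 200 167 187 215 223 224 225 225 225 2
[... 1506 characters left out ...]
 172
147 111 120 119 169 218 228 228 229 229 203 163 146 146 157 176 183 207 225 222 223 221 220 216 208 191 154 155 201
148 104 107 108 110 132 187 225 226 225 226 224 217 220 222 224 225 223 220 220 218 213 207 191 173 181 204 224 226
149 106 109 104 111 177 224 226 225 224 227 224 220 216 216 219 222 219 219 212 196 178 177 183 200 222 227 226 225
150 105 105 105 109 171 224 224 224 224 228 225 223 218 214 213 211 212 200 173 182 216 230 226 220 215 204 192 174
151 108 108 104 101 125 181 223 223 222 224 226 225 223 213 192 179 187 192 216 231 231 228 212 177 155 134 141 138
152 104 107 107 106 108 123 181 224 225 223 221 221 210 181 180 212 228 230 231 228 212 170 144 150 168 192 208 222
```

Ring seated: top at side (196,140), matching the prediction of 140.0. Now the body.

```bash
python3 -m crank '1 0.15 -0.5 0 0;1 0.3 -1 0 0' >/dev/null; for i in 1 2 3 4; do python3 -m crank '1 0 -0.5 0 0;1 0 -1 0 0' >/dev/null; done;  python3 -m crank '1 -0.3 -0.5 0 0;1 -0.6 -1 0 0;1 -0.6 -1 0 0;1 -0.6 -1 0 0'; python3 -m crank '1 0.01 -0.44 0 0;1 0.01 -0.44 -0.3 0;1 0.01 -0.44 -0.7 0;1 0.01 -0.44 -0.7 0;1 0.01 -0.44 -0.7 0;1 0.01 -0.44 -0.7 0'
```

```text
t: 29.28
eef_pos: [0.419, -0.2423, 0.1102]
orientation: [-3.141, -0.001, 2.359]
contact_force: [1.1, 1.1, 0.0]
grip_width: 0.0868
gripper_force: 0.0
t: 30.02
eef_pos: [0.4212, -0.2784, 0.0561]
orientation: [3.14, 0.002, 2.359]
contact_force: [-0.1, 0.4, -0.2]
grip_width: 0.0867
gripper_force: 0.0
```

```bash
python3 -m crank '1 0 0 -0.2 0;1 0 0 -0.4 0;1 0 0 -0.45 0;1 0 0 -0.45 0;1 0 0 -0.45 0'; python3 -m crank '0.3 0 0 0 0;0.3 0 0 0 0;0.2 0 0 0 0;0.1 0 0 0 0;-1 0 0 0 0;-1 0 0 0 0;-1 0 0 0 0;-1 0 0 0 0;-1 0 0 0 0' 55;python3 -m crank '-1 0 0 0.05 0;-1 0 0 0.1 0;-1 0 0 0.3 0;-1 0 0 0.6 0;-1 0 0 1 0;-1 0 0 1 0;-1 0 0 1 0;-1 0 0 1 0'
```

```text
t: 30.65
eef_pos: [0.4203, -0.2786, 0.0191]
orientation: [3.141, 0.0, 2.358]
contact_force: [0.0, -0.1, 0.6]
grip_width: 0.0868
gripper_force: 0.0
t: 31.78
eef_pos: [0.4202, -0.2782, 0.0189]
orientation: [3.141, 0.0, 2.359]
contact_force: [0.3, 0.6, -0.0]
grip_width: 0.0463
gripper_force: 55.0
t: 32.78
eef_pos: [0.4191, -0.2777, 0.0976]
orientation: [-3.141, -0.002, 2.359]
contact_force: [-0.4, 0.1, -6.1]
grip_width: 0.0467
gripper_force: 55.0
```

```bash
python3 -m crank '-1 0 0.3 0.05 0;-1 0.1 0.7 0.1 0;-1 0.2 1 0.1 0' >/dev/null; python3 -m crank '-1 0.1 0.5 0 0;-1 0.2 1 0 0' ; for i in 1 2 3 ; do python3 -m crank '-1 0.13 0.5 0 0;-1 0.26 1 0 0' >/dev/null; done; python3 -m crank '-1 0.13 0.5 0 0;-1 0.26 0.8 0 0;-1 0.26 1 0 0;-1 0.26 1 0 0;-1 0.26 1 0 0;-1 0.26 1 0 0;-1 0.26 1 0 0'
```

```text
t: 33.4
eef_pos: [0.4515, -0.1173, 0.1059]
orientation: [-3.14, -0.001, 2.358]
contact_force: [1.1, 0.1, -4.8]
grip_width: 0.0463
gripper_force: 55.0
t: 35.02
eef_pos: [0.5354, 0.2008, 0.1071]
orientation: [3.141, 0.0, 2.357]
contact_force: [0.4, 0.4, -4.8]
grip_width: 0.0461
gripper_force: 55.0
```

```bash
python3 -m crank '-1 -0.01 0.4 0 0;-1 -0.01 0.58 -0.3 0;-1 -0.01 0.58 -0.58 0;-1 -0.01 0.58 -0.58 0;-1 -0.01 0.58 -0.58 0;-1 -0.01 0.58 -0.58 0'
python3 - <<'E'
from h import *
p=ctrl.sense()['eef_pos'];print(p)
e=p+[0,0,.0233-.0204];print('under',proj('side',[e]),'same xy block top',proj('side',[[p[0],p[1],.049]]),'well',proj('side',[[.5339,.2487,.049]]))
steel('side','b1.png',204,240,115,142)
g=cv2.imread('pics/raw_s0.png')[:,:,2]
print('s0 well');
for v in range(127,142):print(v,' '.join('%3d'%k for k in g[v,206:234]))
E
```

```text
t: 35.78
eef_pos: [0.5355, 0.2482, 0.0619]
orientation: [3.139, 0.001, 2.358]
contact_force: [0.7, 0.3, -3.9]
grip_width: 0.0464
gripper_force: 55.0
[0.53550655 0.24818473 0.0618843 ]
under [[219.45131197 129.53308489]] same xy block top [[219.75966875 133.41279988]] well [[219.26993953 133.4767759 ]]
115   6  30  23  15  19   4  16  25  20  22  19  14  21  26   9  35  54  51  29  27  75 104 108 106 103 110 117 108  95  86  75  70  78  92 101  95
116  25  23  22  19  20  31  29   7  20   5   6  28  19  24  19  35  54  63  44  41  80 106 109 110 122 133 150 154 153 133  87  76  75  81  90  87
117  27  25  30  26   7  21  24  24  23  31  27  17  32  24  30  47  73  89  93  99 108 123 133 151 152 149 149 154 154 152 134  86  74  74  82  88
118  21  22  22  10  14  28  10  18  13  22  20  28  51  46  32  30  65  93 140 178 176 159 152 151 152 150 153 152 151 149 155 130  98  86  77  82
119  56  24  21  12  19  25  27  15  15  21  17  18  33  42  31  26  63  91 130 166 181 170 152 149 150 154 151 150 152 153 153 154 158 132  93  75
120 120  56  46  45  49  55  53  40  19  10  24  25  14  
[... 4246 characters left out ...]
 208
136 190 211 221 221 217 213 223 221 218 214 213 213 222 228 231 229 227 224 225 211 202 223 224 220 219 215 200 185
137 135 176 209 217 221 220 221 220 220 217 212 212 214 222 226 232 228 225 224 225 224 227 224 220 201 173 171 194
138 166 141 175 207 218 218 219 220 218 219 216 214 210 212 219 226 229 230 229 223 221 219 203 178 181 209 222 219
139 221 189 155 176 210 215 216 219 218 220 219 216 213 215 218 225 227 230 225 213 191 184 179 205 222 225 226 221
140 221 222 191 152 178 207 216 219 219 217 219 219 219 217 214 214 217 213 186 184 209 219 218 217 220 222 223 224
141 219 218 221 201 156 165 204 214 217 220 219 217 219 213 196 180 185 191 214 226 224 222 221 217 216 217 222 224
```

```bash
python3 -m crank '-1 -0.03 0.01 0 0;-1 -0.03 0.01 -0.1 0;-1 -0.03 0.01 -0.2 0;-1 -0.03 0.01 -0.25 0;-1 -0.03 0.01 -0.25 0;-1 -0.03 0.01 -0.25 0'; python3 -m crank '-1 0 0 -0.03 0;-1 0 0 -0.05 0;-1 0 0 -0.08 0;-1 0 0 -0.08 0;-1 0 0 -0.08 0'
```

```text
t: 36.58
eef_pos: [0.5323, 0.2489, 0.0406]
orientation: [3.141, 0.0, 2.359]
contact_force: [0.0, -0.2, -4.4]
grip_width: 0.0461
gripper_force: 55.0
t: 37.2
eef_pos: [0.5321, 0.2489, 0.0341]
orientation: [3.141, 0.0, 2.359]
contact_force: [0.1, 0.6, -4.5]
grip_width: 0.0462
gripper_force: 55.0
```

Underside is inside the well with no contact. I continue to the floor.

```bash
python3 -m crank '-1 0 0 -0.02 0;-1 0 0 -0.04 0;-1 0 0 -0.04 0'; python3 -m crank '-1 0 0 -0.02 0;-1 0 0 -0.02 0;-1 0 0 -0.02 0'
```

```text
t: 37.58
eef_pos: [0.5322, 0.249, 0.0319]
orientation: [3.141, -0.0, 2.359]
contact_force: [-2.1, -1.9, 5.6]
grip_width: 0.0467
gripper_force: 55.0
t: 37.95
eef_pos: [0.5322, 0.249, 0.0319]
orientation: [3.141, -0.001, 2.359]
contact_force: [-6.4, -3.2, 13.9]
grip_width: 0.0465
gripper_force: 55.0
```

```bash
python3 -m crank '-1 0 0 0.03 0;0.2 0 0 0.03 0;0.4 0 0 0.03 0;0.4 0 0 0.03 0;0.4 0 0 0.03 0;0.4 0 0 0.03 0'; python3 -m crank '0.4 0 0 0.1 0;0.4 0 0 0.5 0;0.5 0 0 1 0;1 0 0 1 0;1 0 0 1 0'; for i in 1 2; do python3 -m crank '1 -0.25 -0.5 0 0;1 -0.45 -1 0 0' >/dev/null; done;  for i in 1 2 3; do python3 -m crank '1 0 -0.5 0 0;1 0 -1 0 0' >/dev/null; done;  python3 -m crank '1 -0.25 -0.5 0 0;1 -0.5 -1 0 0;1 -0.5 -1 0 0;1 -0.5 -1 0 0'
python3 - <<'E'
from h import *
print('body top pred',proj('side',[[.533,.249,.077]]))
steel('side','b2.png',204,240,116,142)
E
```

```text
t: 38.7
eef_pos: [0.5321, 0.2489, 0.0317]
orientation: [3.141, 0.0, 2.359]
contact_force: [-0.3, 0.4, -0.5]
grip_width: 0.0608
gripper_force: 0.0
t: 39.33
eef_pos: [0.5319, 0.2489, 0.1117]
orientation: [3.141, -0.0, 2.359]
contact_force: [-0.9, 0.8, -1.1]
grip_width: 0.0781
gripper_force: 0.0
t: 41.08
eef_pos: [0.4198, -0.2302, 0.111]
orientation: [-3.141, -0.001, 2.359]
contact_force: [0.0, 0.6, 0.2]
grip_width: 0.087
gripper_force: 0.0
body top pred [[218.4356301  126.59452802]]
116 133 115 114 113 114 116 113 113 117 115 113 115 117 116 115 115 113 113 115 112 114 113 117 120 125 148 158 164 158 141  94  82  81  87  93  96
117 129 113 115 113 113 114 115 112 115 116 114 115 112 113 116 113 113 105 115 122 122 130 142 157 157 161 163 162 163 162 139  94  83  80  87  93
118 135 115 114 112 111 117 119 116 114 114 114 115 111 114 110 114 122 114 134 166 162 158 160 161 161 159 163 162 165 165 161 135 105  90  81  81
119 140 113 111 115 112 115 112 113 114 114 112 111 117 118 114 137 163 160 159 163 158 161 160 158 162 160 164 159 162 160 161 166 165 142  97  83
120 140 120 115 115 11
[... 2533 characters left out ...]
 133 109  98  99 102 108 113 122 126 147 181 201 223 237 238 234 227 217 191 186 208 224 235 240 242 240 227
138 229 224 184 152 190 224 233 235 239 232 197 159 148 143 141 155 168 191 234 247 242 238 233 230 222 196 192 219 227 223 221 226 233 238 241 244
139 228 231 232 213 166 196 224 228 231 233 235 236 238 238 236 233 237 240 242 242 239 226 209 205 198 221 224 207 188 185 184 190 207 227 237 241
140 227 228 232 231 209 169 193 220 228 230 232 233 232 232 232 233 228 226 230 223 206 204 219 228 228 227 215 187 184 187 183 172 174 202 226 238
141 221 226 229 231 230 216 174 183 220 225 227 230 229 231 228 226 212 201 201 209 224 232 236 234 234 219 186 182 186 190 191 179 173 183 218 233
```

Body seated: bore at side (218.5,126.5), against row 126.6 predicted. Now the base.

```bash
python3 -m crank '1 0 -0.61 0 0;1 0 -0.61 -0.4 0;1 0 -0.61 -0.8 0;1 0 -0.61 -0.9 0;1 0 -0.61 -0.9 0;1 0 -0.61 -0.9 0'; python3 -m crank '1 0 0 -0.2 0;1 0 0 -0.4 0;1 0 0 -0.6 0;1 0 0 -0.65 0;1 0 0 -0.65 0;1 0 0 -0.65 0'
```

```text
t: 41.88
eef_pos: [0.4212, -0.28, 0.0408]
orientation: [3.14, 0.002, 2.36]
contact_force: [-0.5, -0.6, 0.6]
grip_width: 0.087
gripper_force: 0.0
t: 42.62
eef_pos: [0.4204, -0.2803, -0.0119]
orientation: [3.141, 0.001, 2.359]
contact_force: [0.9, -0.0, 0.6]
grip_width: 0.0868
gripper_force: 0.0
```

```bash
python3 -m crank '0.6 0 0 -0.01 0;0.6 0 0 -0.01 0;0.5 0 0 -0.01 0;0.4 0 0 -0.01 0;-1 0 0 -0.01 0;-1 0 0 -0.01 0;-1 0 0 -0.01 0;-1 0 0 -0.01 0;-1 0 0 -0.01 0' 55;python3 -m crank '-1 0 0 0.05 0;-1 0 0 0.1 0;-1 0 0 0.3 0;-1 0 0 0.6 0;-1 0 0 1 0;-1 0 0 1 0'; python3 -m crank '-1 0 0 0.3 0;-1 0 0 0.5 0;-1 0 0 0.5 0;-1 0 0 0.5 0'
```

```text
t: 43.75
eef_pos: [0.4203, -0.2797, -0.0131]
orientation: [3.141, 0.0, 2.359]
contact_force: [2.0, 2.3, 0.5]
grip_width: 0.0589
gripper_force: 55.0
t: 44.5
eef_pos: [0.4221, -0.2812, 0.0695]
orientation: [3.138, 0.005, 2.359]
contact_force: [0.1, 0.3, -3.7]
grip_width: 0.0587
gripper_force: 55.0
t: 45.0
eef_pos: [0.4196, -0.2794, 0.1061]
orientation: [-3.141, -0.001, 2.359]
contact_force: [-0.6, -1.0, -4.8]
grip_width: 0.0586
gripper_force: 55.0
```

```bash
python3 -m crank '-1 0.1 0.3 0 0;-1 0.25 0.7 0 0;-1 0.41 1 0 0' >/dev/null; for i in 1 2 3 ; do python3 -m crank '-1 0 0.5 0 0;-1 0 1 0 0' >/dev/null; done; python3 -m crank '-1 0 0.5 0 0;-1 0 1 0 0;-1 0 1 0 0;-1 0 1 0 0'; python3 -m crank '-1 0 0.32 0 0;-1 0 0.32 -0.3 0;-1 0 0.32 -0.6 0;-1 0 0.32 -0.6 0;-1 0 0.32 -0.6 0;-1 0 0.32 -0.6 0'
python3 - <<'E'
from h import *
p=ctrl.sense()['eef_pos'];print(p)
e=p+[0,0,.0233-.0102];print('under',proj('side',[e]),'same xy top of block',proj('side',[[p[0],p[1],.049]]),'well',proj('side',[[.4525,.1471,.049]]))
steel('side','d1.png',190,232,138,164)
g=cv2.imread('pics/raw_s0.png')[:,:,2]
print('s0 well');
for v in range(148,166):print(v,' '.join('%3d'%k for k in g[v,194:228]))
E
```

```text
t: 46.62
eef_pos: [0.4523, 0.1191, 0.1059]
orientation: [-3.139, 0.0, 2.359]
contact_force: [-0.3, -0.3, -4.1]
grip_width: 0.0589
gripper_force: 55.0
t: 47.38
eef_pos: [0.4538, 0.1457, 0.06]
orientation: [3.14, 0.0, 2.358]
contact_force: [0.3, 0.3, -3.8]
grip_width: 0.0586
gripper_force: 55.0
[0.45383732 0.14572781 0.05996533]
under [[210.4189373  150.27239475]] same xy top of block [[211.01057594 156.34820464]] well [[210.45017484 156.25546266]]
138  19  24  13  14  22  22  12   4  37  29  26  35  35  32  35  37  25  37  32  32  77 108  89  39  28  22  40  84 125 152 163 181 227 244 237 232 225 224 214 184 185 210
139  18  17  27  32  11  18  34  24  20  26  20  16  19  16  29  32  27  25  25  31  57  77  67  35  36  26  44  97 171 225 232 234 239 237 230 220 201 192 188 212 224 197
140  29  19  14  18  23  11  28  14  21  22   5  18  24  26  24  24  26  27  18  29  76  84  52  45  71  85  62  85 117 182 226 222 223 217 196 191 214 223 223 220 197 176
141  27  29  15   6  25  20  24  19  22  12  24  20  24  13  25  25  19  28  16  30  79  98  65  83 146 175 134 118 130 175 201 190 1
[... 5650 characters left out ...]

161 106 103 104 141 192 226 228 225 224 223 223 224 223 222 220 220 223 220 222 221 221 219 219 221 225 223 208 187 169 142 139 140 144 145
162 109 107 102 106 138 194 224 225 223 222 224 222 222 223 221 219 219 222 223 223 222 224 220 217 203 176 151 146 147 142 139 142 144 146
163 103 106 104 108 104 140 194 224 227 224 223 223 221 222 222 220 219 220 223 224 223 224 204 170 143 143 139 148 151 145 147 138 140 142
164 105 107 108 107 100 105 139 193 223 225 224 225 223 221 224 223 223 224 221 203 186 170 149 141 139 141 143 149 145 150 151 145 144 140
165 124 104 104 105 105 106 103 138 194 222 225 224 223 224 224 224 222 203 169 148 143 138 141 148 148 143 140 141 145 151 151 150 145 141
```

```bash
python3 -m crank '-1 -0.012 0.012 0 0;-1 -0.012 0.012 -0.1 0;-1 -0.012 0.012 -0.2 0;-1 -0.012 0.012 -0.22 0;-1 -0.012 0.012 -0.22 0;-1 -0.012 0.012 -0.22 0'; python3 -m crank '-1 0 0 -0.03 0;-1 0 0 -0.06 0;-1 0 0 -0.08 0;-1 0 0 -0.08 0;-1 0 0 -0.08 0'
```

```text
t: 48.18
eef_pos: [0.4521, 0.1467, 0.0414]
orientation: [3.141, 0.0, 2.359]
contact_force: [0.7, -1.5, -3.7]
grip_width: 0.0583
gripper_force: 55.0
t: 48.8
eef_pos: [0.4519, 0.1467, 0.0349]
orientation: [3.142, 0.0, 2.359]
contact_force: [0.1, 0.1, -4.0]
grip_width: 0.0589
gripper_force: 55.0
```

```bash
python3 -m crank '-1 0 0 -0.03 0;-1 0 0 -0.05 0;-1 0 0 -0.05 0;-1 0 0 -0.05 0'; python3 -m crank '-1 0 0 -0.02 0;-1 0 0 -0.02 0;-1 0 0 -0.02 0'
```

```text
t: 49.3
eef_pos: [0.4519, 0.1466, 0.0309]
orientation: [3.142, -0.0, 2.359]
contact_force: [-1.9, -0.2, -1.4]
grip_width: 0.0588
gripper_force: 55.0
t: 49.68
eef_pos: [0.4519, 0.1467, 0.0308]
orientation: [-3.141, -0.001, 2.358]
contact_force: [-5.0, -2.7, 12.8]
grip_width: 0.0588
gripper_force: 55.0
```

```bash
python3 -m crank '-1 0 0 0.03 0;0.5 0 0 0.03 0;0.7 0 0 0.03 0;0.7 0 0 0.03 0;0.7 0 0 0.03 0;0.7 0 0 0.03 0'; python3 -m crank '0.7 0 0 0.1 0;0.7 0 0 0.5 0;0.7 0 0 1 0;0.7 0 0 1 0'; python3 -m crank '0.7 0 0 0.5 0;0.7 0 0 1 0';for i in 1 2; do python3 -m crank '0.7 0 -0.5 0 0;0.7 0 -1 0 0' >/dev/null; done;  python3 -m crank '0.7 0 -0.5 0 0;0.7 0 -1 0 0;0.7 0 -1 0 0;0.7 0 -1 0 0;0.7 0 -1 0 0'
python3 - <<'E'
from h import *
print(ctrl.sense()['contact_force'])
o=[]
for n,x,y,w,h,k in(('top',90,150,100,100,3),('side',165,95,95,100,3),('side',225,180,110,115,2)):
    r=cams.get_image(n)[:,:,::-1].copy();c=cv2.resize(r[y:y+h,x:x+w],None,fx=k,fy=k,interpolation=cv2.INTER_CUBIC)
    o.append(cv2.copyMakeBorder(c,0,300-len(c),0,0,0))
im=np.hstack(o);print(im.shape);cv2.imwrite('pics/fin.png',im[:,:800])
print('base spigot top pred',proj('side',[[.452,.147,.072]]))
E
```

```text
t: 50.42
eef_pos: [0.452, 0.1467, 0.0317]
orientation: [3.141, 0.0, 2.359]
contact_force: [0.5, -0.4, 0.2]
grip_width: 0.0738
gripper_force: 0.0
t: 50.92
eef_pos: [0.4545, 0.1478, 0.1153]
orientation: [3.135, 0.002, 2.359]
contact_force: [-0.1, 0.0, -0.8]
grip_width: 0.0739
gripper_force: 0.0
t: 51.18
eef_pos: [0.4512, 0.1463, 0.192]
orientation: [-3.14, -0.0, 2.359]
contact_force: [0.9, 1.0, -0.1]
grip_width: 0.0739
gripper_force: 0.0
t: 52.3
eef_pos: [0.4519, -0.092, 0.1914]
orientation: [-3.141, -0.0, 2.361]
contact_force: [0.5, -0.6, 0.0]
grip_width: 0.0742
gripper_force: 0.0
[ 0.4700589  -0.59432055  0.04195944]
(300, 805, 3)
base spigot top pred [[209.75070969 150.51590218]]
```

View pics/fin.png

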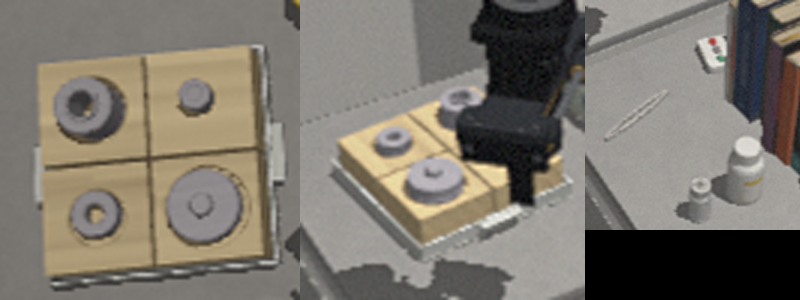

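The last picture shows all four parts level in their wells: body (88,108), plunger (195,97), ring (95,214), base (205,206). The bottle (745,170), vial (700,200) and forceps are undisturbed.

```bash
python3 -c "
from cell import ctrl
print(ctrl.sign_off())"
```

```text
the job is handed in; nothing more can be done
None
```

The die is apart and handed in at about 52 s: plunger, ring, body and base each stand upright and fully home in their own wells, and the bottle and vial were not touched.

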